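# Find the loaded bar by its weight

### The arm

A 6-joint arm with a two-finger parallel gripper is mounted at the origin on a cart in front of the work surface, level with it; the furniture and walls round the work are solid. World frame = base frame: x ahead of the robot, y to its left, z up, the work surface at z = 0. Lengths are in mm, angles in rad, forces in N, time in s.
With the tool pointing down it reaches from about 300 to 775 mm from the base axis. Payload 14.6 kg.
Tool frame: the origin (TCP) lies at the very end of the fingers, on their centre line; the grasp point (between the pads) lies 19 mm behind it (manip.grip_point_offset is the distance from the TCP to the grasp point, in mm); z points along the fingers, y is the line along which they close (so a half turn about z gives the same grasp; the last joint's range is limited). The gripper opens to 94 mm and grips with 3 to 60 N. Pads are 16 mm wide; open, the fingers measure 119 mm over their backs; the gripper's body (75 mm by 177 mm) begins 78 mm behind the grasp point.
Start: joints at [-1.178, 0.3, 1.521, -0, 1.321, -0.067], TCP at [244.065, -492.871, 185.146] pointing down, gripper open.
Joint ranges: [-3.03, 3.03], [-0.79, 2.21], [0.23, 2.52], [-1.04, 4.18], [0, 3.07], [-2.55, 2.55]. Speed limits (rad/s): [2.22, 2.22, 2.57, 3.14, 3.14, 3.14].

### API

Orientations are given as [roll, pitch, yaw] about the fixed x, y, z axes, in that order (R = Rz(yaw) Ry(pitch) Rx(roll)).
In Python, from cell import telemetry, eyes, manip gives the robot as it stands.
- The arm moves only by the tool play_rows, never from a script. Its arguments are lists of equal length, an entry for each row: "translation": the shift along the world's x, y, z in m, a list of three; "yaw": the turn about the world's z in rad. A call has 1 to 12 rows; each row is the pose to reach, as a shift and turn from the pose commanded when the call began; what a row does not reach only later rows make up. A row lasts 1/8 s, in which the tool goes at most 62.5 mm and 10.7 degrees, less where a joint would pass 70% of its speed; a pose out of reach is approached as far as the arm can. A call with a gripper value outside its range is refused whole. "hand" is the opening, from 0 (shut) to 1 (fully open), set as the call begins (left out, the last holds). The fingers move at their own pace and stop on an object; "force" is the grip in N (left out, the last holds). Time passes only in rows, so rows that repeat a pose let the fingers close. It gives the time, the measured TCP pose, the force, the opening and the grip force at its end, in the units of the state.
- telemetry.read_state(): the state, without advancing time (a new reading comes with each control period).
- eyes.camera(name): name is "scene" or "top" or "wrist"; returns a dict with "pixels" (384x512x3 uint8, red, green, blue), "fx", "fy", "cx", "cy" (pixels), "cam_to_world" (4x4, takes a point from camera to world coordinates); the wrist camera has in their place "T_tool_cam" (4x4, takes a point from camera to tool coordinates, whose origin is the TCP and whose axes are the flange's). Camera axes: x right, y up, looking along -z (the intrinsics and any distortion apply to the point x, -y, -z); pixel columns grow to the right and rows downward; lengths in mm; the calibration is good to about 2 mm. A picture is of the moment at which its call begins: read the wrist's pose just before it. There is no depth.
- manip.sign_off(): hands the job in; it is judged then, once.
The state is a dict: "clock": time; "joints": joint angles; "qd": joint speeds; "effort": joint torques, N m; "eef_pos": TCP position; "eef_rot": TCP orientation; "wrist_force": force on the tool from outside, world axes, zero at the start; "moment": the same for the moment, N m; "finger_gap": finger opening in mm; "finger_force": force on a finger pad.
Only numpy, scipy, OpenCV 4.12 (cv2) and the standard library are available. Lean on these libraries where they do the work, as an engineer would, in place of code of your own. Each camera call takes 0.05 s, during which the arm holds its last target. There are 200 camera calls.

### The job

Three sample bars that look alike lie in the rack; one of them has a metal core and is three times as heavy or more. Find it by lifting, and lay it flat and lengthwise in the empty parts tray. Leave the other two lying flat in the rack, set bars down rather than dropping them, and do not disturb the mouse and the tape roll.

Things in the scene. Friction and masses are not known exactly. Their poses are not given: they have to be found in the camera images.
- bar_a: closed square aluminium bar, black end caps, 140 x 54 x 54 mm (50 x 50 between the caps: grip there), all three alike to the eye. Origin: centre of the underside; x along the bar, z up. Starts in a bay of the rack. Exactly one of the three, any of them, has a metal core and weighs 0.54 to 0.78 kg; the others hold foam and weigh 0.14 to 0.19 kg.
- bar_b: as bar_a: same look, size, origin and axes; may be the heavy one or a light one.
- bar_c: as bar_a: same look, size, origin and axes; may be the heavy one or a light one.
- rack: fixed grey plastic storage rack, 160 (x) x 345 (y) mm, its board 10 mm thick; four low ribs along x, 6.5 mm above the board, part it into three bays 109 mm apart along y (bay centres at y = -109, 0, +109 mm). One bar lies in each bay, along the rack's x. Origin: centre of the underside; z up.
- tray: fixed, empty black plastic parts tray, 245 (x) x 157 (y) x 20 mm, open at the top, walls and floor 2 mm thick (inside 236 x 148 mm); origin: centre of the underside; x along its length, z up.
- tray_floor (a point): centre of the tray's inner floor, on its upper face; axes as the tray's.
- mouse: black computer mouse, 52 x 108 x 36 mm, loose bystander on the table; origin at the centre of its underside.
- tape: black tape roll lying flat, 62 mm across, 19 mm high, loose bystander on the table; origin at the centre of its underside.
Not all that is in view belongs to the job. What is shaped like the bar_c but brown or orange is not meant.

How it is judged:
By the outcome, as a careful person would: the job done as asked, in the order asked, and still so for the second after the job is handed in, with the robot touching nothing.
It also fails if it takes over 72 s, if anything falls off the work surface, if the arm or the gripper's body presses on something with over 40 N, if the wrist force passes 120 N, or if a joint passes its speed limit or range.

## Working session

There is one attempt and no reset: what is moved stays moved. The work goes in short steps, Python scripts to look and compute and a tool call to move; the robot and the scene stay as the last step left them, time stands still between calls to the robot, and variables do not carry over. Pictures are saved under pics/ and viewed, at most 10 in all, crops included, and the job is handed in when it is done.

Besides the shell and the picture viewer there is one more tool, called in YAML: its name, and indented under it one key for each argument. play_rows: Moves the arm, as the interface text tells. Its arguments: {"type":"object","properties":{"translation":{"type":"array","items":{"type":"array","items":{"type":"number"}}},"yaw":{"type":"array","items":{"type":"number"}},"hand":{"type":"number"},"force":{"type":"number"}},"required":["translation","yaw"]}

```bash
mkdir -p pics
cat > h.py <<'E'
from cell import telemetry, eyes, manip
import numpy as np, cv2
def snap(n,f):
    c=eyes.camera(n); cv2.imwrite('pics/'+f,cv2.cvtColor(c['pixels'],cv2.COLOR_RGB2BGR)); return c
def w(c,u,v,z):
    T=np.array(c['cam_to_world']); d=T[:3,:3]@np.array([(u-c['cx'])/c['fx'],-(v-c['cy'])/c['fy'],-1]); o=T[:3,3]
    return (o+d*(z-o[2])/d[2]).round(1)
E
python3 - <<'E'
from h import *
import pickle
for n in('top','scene'):
    c=snap(n,n+'1.png'); print({k:v for k,v in c.items() if k!='pixels'}); pickle.dump(c,open(n+'.pkl','wb'))
s=telemetry.read_state();print(s)
a=cv2.imread('pics/top1.png');cv2.imwrite('pics/top1b.png',cv2.resize(a,(800,600),interpolation=cv2.INTER_CUBIC))
E
```

```text
{'fx': 435.4432378901594, 'fy': 435.4432378901594, 'cx': 256.526914781279, 'cy': 188.40948938845926, 'cam_to_world': array([[-1.26374636e-02,  9.91559196e-01, -1.29037420e-01,
         3.53026169e+02],
       [-9.99717543e-01, -9.93160169e-03,  2.15915903e-02,
         1.20652163e+02],
       [ 2.01277916e-02,  1.29273835e-01,  9.91404634e-01,
         1.37312239e+03],
       [ 0.00000000e+00,  0.00000000e+00,  0.00000000e+00,
         1.00000000e+00]])}
{'fx': 348.0193989160976, 'fy': 348.0193989160976, 'cx': 255.20490739761902, 'cy': 186.06363460508425, 'cam_to_world': array([[-8.04382397e-01,  4.19154488e-01, -4.21044505e-01,
         1.28362910e+02],
       [-5.93872302e-01, -5.47148984e-01,  5.89867509e-01,
         6.97466813e+02],
       [ 1.68715406e-02,  7.24525710e-01,  6.89041252e-01,
         7.33696937e+02],
       [ 0.00000000e+00,  0.00000000e+00,  0.00000000e+00,
         1.00000000e+00]])}
{'clock': 0.1, 'joints': array([-1.17761009e+00,  3.00399573e-01,  1.52150341e+00, -1.60251107e-05,
        1.32069884e+00, -6.66065621e-02]), 'qd': array([ 5.94188893e-04, -2.16416908e-03, -2.41375736e-03,  1.34774925e-05,
        1.02304606e-03,  1.62759764e-04]), 'effort': array([ 3.67747216e-04, -5.32645082e+01, -3.53284049e+01,  7.08567468e-02,
        2.35141878e-02, -3.51619030e-05]), 'eef_pos': array([ 243.96351101, -492.65314165,  184.65843297]), 'eef_rot': array([-3.14058470e+00, -5.16790045e-05,  4.59796749e-01]), 'wrist_force': array([-1.17173396, -0.73532439,  0.29863209]), 'moment': array([0.00370923, 0.00313211, 0.02148972]), 'finger_force': 0.0, 'finger_gap': 93.78541690872896}
```

View pics/top1b.png

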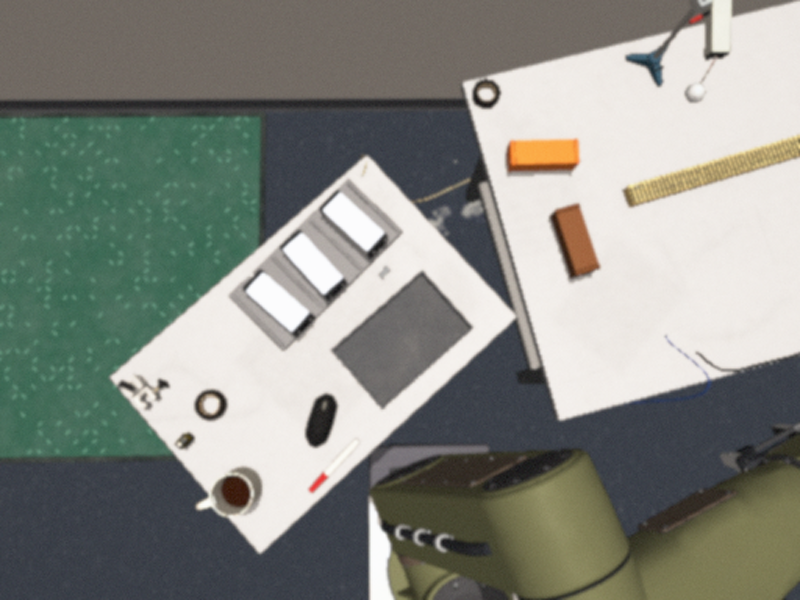

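View pics/scene1.png

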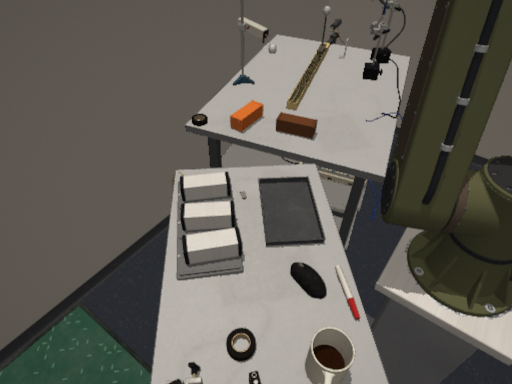

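The top view shows three white-topped bars in the rack at (354,222), (313,263) and (278,302) in the enlarged picture. The tray is at (402,340), the mouse at (321,420) and the tape at (211,404). The orange and brown bars on the other table (543,154 and 576,240) are the wrong colour and not in the rack, so they are decoys. I'll confirm this in an enlarged crop.

Run:
```python
from h import *
a=cv2.imread('pics/top1.png')[95:275,130:330]
cv2.imwrite('pics/crop1.png',cv2.resize(a,(664,598),fx=0,fy=0,interpolation=cv2.INTER_CUBIC))
```

```text
(no output)
```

View pics/crop1.png

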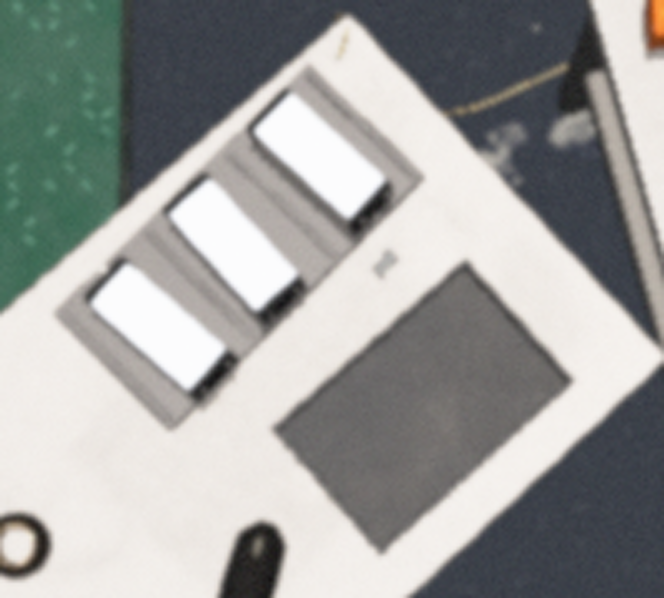

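Run:
```python
from h import *
import pickle
c=pickle.load(open('top.pkl','rb'))
P={'A':([(292,90),(388,182),(350,220),(252,130)],62),'B':([(208,177),(301,272),(262,312),(168,213)],62),'C':([(124,261),(231,352),(193,394),(88,298)],62),
'rack':([(307,68),(423,178),(173,429),(57,313)],10),'tray':([(466,263),(572,380),(382,551),(275,430)],20)}
for k,(q,z) in P.items():
    p=np.array([w(c,130+u/3.32-.35,95+v/3.32-.35,z) for u,v in q])
    d1=(p[1]-p[0]+p[2]-p[3])/2; d2=(p[3]-p[0]+p[2]-p[1])/2
    print(k,p.mean(0),'L',np.linalg.norm(d1),np.arctan2(d1[1],d1[0]),'W',np.linalg.norm(d2),np.arctan2(d2[1],d2[0]), 'r',np.hypot(*p.mean(0)[:2]))
```

```text
A [670.35  183.725  62.   ] L 124.71131664768835 -2.3417356169439176 W 51.584421097846956 2.362363020588101 r 695.071218023736
B [588.375 262.65   62.   ] L 125.31688832715247 -2.3852577128846386 W 50.31612564576093 2.341438006916673 r 644.3369949995111
C [512.5  331.15  62.  ] L 130.17411417021435 -2.2996715186303294 W 48.89836398081228 2.395248428995259 r 610.1774926199753
rack [595.8   261.825  10.   ] L 156.44769892842788 -2.3541605946918245 W 335.91149503998815 2.357773270061545 r 650.7918028256041
tray [440.65  89.35  20.  ] L 149.39591694554437 -2.423455305453645 W 238.62648637567457 2.284422557256525 r 449.6174429445548
```

The crop confirms it: three identical white bars with black caps, one per rack bay, and an empty grey-black tray. The bars lie along yaw ≈0.79 and the tray's long axis is at ≈2.28. I'll move over the first bar (A).

play_rows:
  translation:
    - [0.02, 0.03, 0.02]
    - [0.05, 0.08, 0.04]
    - [0.08, 0.13, 0.06]
    - [0.11, 0.18, 0.06]
    - [0.14, 0.23, 0.06]
    - [0.17, 0.28, 0.06]
    - [0.2, 0.33, 0.06]
    - [0.23, 0.38, 0.06]
    - [0.26, 0.43, 0.06]
    - [0.29, 0.48, 0.06]
    - [0.32, 0.53, 0.06]
    - [0.35, 0.57, 0.06]
  yaw: [0, 0, 0.05, 0.1, 0.15, 0.2, 0.25, 0.3, 0.33, 0.33, 0.33, 0.33]
  hand: 1
  force: 30

```text
clock: 1.6
eef_pos: [594.7, 79.3, 244.9]
eef_rot: [-3.141, 0.0, 0.791]
wrist_force: [-0.3, -0.4, 0.4]
finger_gap: 93.8
finger_force: 0.0
```

play_rows:
  translation:
    - [0.03, 0.04, 0]
    - [0.055, 0.075, 0]
    - [0.07, 0.095, 0]
    - [0.076, 0.106, 0]
    - [0.076, 0.106, 0]
    - [0.076, 0.106, 0]
    - [0.076, 0.106, 0]
  yaw: [0, 0, 0, 0, 0, 0, 0]

```text
clock: 2.48
eef_pos: [669.9, 182.4, 245.7]
eef_rot: [3.141, -0.0, 0.789]
wrist_force: [-0.3, -0.3, -0.5]
finger_gap: 94.0
finger_force: 0.0
```

```bash
cat >> h.py <<'E'
from scipy.spatial.transform import Rotation as Ro
def wrist(f):
    s=telemetry.read_state(); c=snap('wrist',f); T=np.eye(4); T[:3,:3]=Ro.from_euler('xyz',s['eef_rot']).as_matrix(); T[:3,3]=s['eef_pos']
    c['cam_to_world']=T@np.array(c['T_tool_cam']); return c,s
E
python3 - <<'E'
from h import *
import pickle
c,s=wrist('w1.png'); pickle.dump(c,open('w1.pkl','wb')); print({k:v for k,v in s.items()}); print(c.keys(),c['fx'],c['cx'],c['cy'],c['cam_to_world'])
a=cv2.imread('pics/w1.png');cv2.imwrite('pics/w1b.png',cv2.resize(a,(800,600),interpolation=cv2.INTER_CUBIC))
E
```

```text
{'clock': 2.475, 'joints': array([ 2.13086278e-01,  6.15389395e-01,  9.33250372e-01, -3.00699693e-05,
        1.59242055e+00,  9.94864333e-01]), 'qd': array([ 3.55698602e-03,  2.30104429e-03, -3.87654418e-03, -2.94204663e-05,
       -7.81399234e-04,  1.70505572e-03]), 'effort': array([ 1.32728904e-01, -7.20786667e+01, -3.73317683e+01,  5.51464618e-02,
       -5.99537068e-02, -5.85445596e-03]), 'eef_pos': array([669.9124847 , 182.38767095, 245.66929612]), 'eef_rot': array([ 3.14127752e+00, -4.30086853e-04,  7.89017682e-01]), 'wrist_force': array([-0.25066554, -0.28830605, -0.46898817]), 'moment': array([-0.03488334, -0.03182989, -0.09757901]), 'finger_force': 0.0, 'finger_gap': 93.95830035523679}
dict_keys(['pixels', 'fx', 'fy', 'cx', 'cy', 'T_tool_cam', 'cam_to_world']) 336.23688219334355 254.2210530331053 197.63166397245715 [[ 7.10391278e-01  6.82862721e-01  1.70419296e-01  7.20105584e+02]
 [-7.03806373e-01  6.89562368e-01  1.70763958e-01  2.32039155e+02]
 [-9.06391784e-04 -2.41251413e-01  9.70462227e-01  4.45811809e+02]
 [ 0.00000000e+00  0.00000000e+00  0.00000000e+00  1.00000000e+00]]
```

View pics/w1b.png

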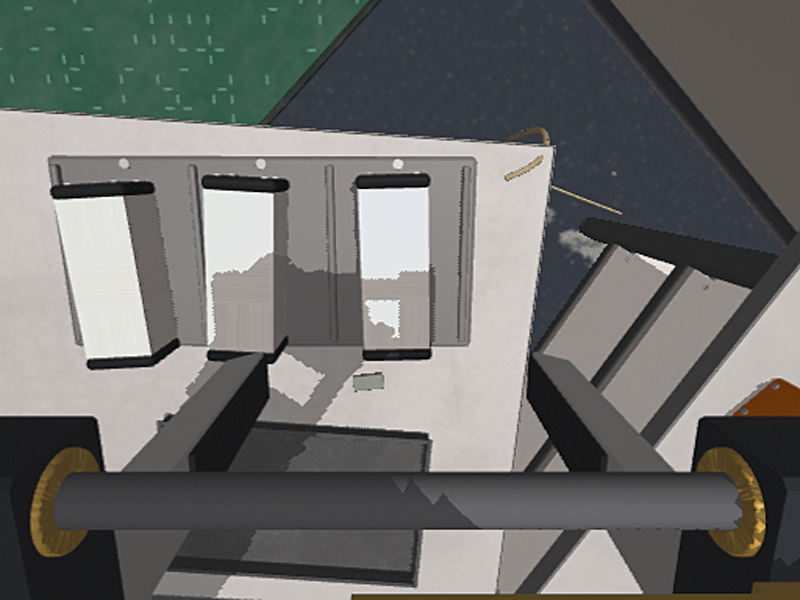

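The wrist view shows all three bars. White-face corners: A (358,190)–(429,346), B (203,190)–(273,350), C (54,198)–(151,355).

Run:
```python
from h import *
import pickle
c=pickle.load(open('w1.pkl','rb'))
P={'A':([(358,190),(364,348),(429,346),(428,188)],62),'B':([(203,190),(207,348),(273,350),(275,190)],62),'C':([(54,198),(87,358),(151,355),(124,193)],62),'rack':([(49,157),(477,157),(469,346),(78,346)],10)}
for k,(q,z) in P.items():
    p=np.array([w(c,u*.64-.2,v*.64-.2,z) for u,v in q])
    d1=(p[0]-p[1]+p[3]-p[2])/2; d2=(p[3]-p[0]+p[2]-p[1])/2
    print(k,p.mean(0),'L',np.linalg.norm(d1),np.arctan2(d1[1],d1[0]),'W',np.linalg.norm(d2))
```

```text
A [671.75 186.65  62.  ] L 118.12417195476976 0.8105425635500653 W 49.882361612096915
B [589.275 266.65   62.   ] L 119.26618338825136 0.7239963836911949 W 50.94980372876815
C [514.3   333.975  62.   ] L 121.47659239540766 0.838684890070003 W 50.20171809808899
rack [599.425 263.775  10.   ] L 340.89972865932293 2.360757827112099 W 158.03842887095527
```

play_rows:
  translation:
    - [0.001, 0.001, -0.04]
    - [0.001, 0.001, -0.09]
    - [0.001, 0.001, -0.14]
    - [0.001, 0.001, -0.18]
    - [0.001, 0.001, -0.205]
    - [0.001, 0.001, -0.22]
    - [0.001, 0.001, -0.22]
    - [0.001, 0.001, -0.22]
  yaw: [0.015, 0.015, 0.015, 0.015, 0.015, 0.015, 0.015, 0.015]

```text
clock: 3.52
eef_pos: [671.7, 184.2, 26.6]
eef_rot: [3.141, -0.002, 0.805]
wrist_force: [-0.2, -0.5, 0.5]
finger_gap: 93.9
finger_force: 0.0
```

play_rows:
  translation:
    - [0, 0, 0]
    - [0, 0, 0]
    - [0, 0, 0]
    - [0, 0, 0]
    - [0, 0, 0]
    - [0, 0, 0]
    - [0, 0, 0]
    - [0, 0, 0]
  yaw: [0, 0, 0, 0, 0, 0, 0, 0]
  hand: 0.4
  force: 30

```text
clock: 4.53
eef_pos: [671.0, 184.2, 25.2]
eef_rot: [-3.141, 0.0, 0.805]
wrist_force: [-2.0, 1.4, 1.3]
finger_gap: 49.9
finger_force: 30.0
```

play_rows:
  translation:
    - [0, 0, 0.006]
    - [0, 0, 0.015]
    - [0, 0, 0.025]
    - [0, 0, 0.03]
    - [0, 0, 0.03]
    - [0, 0, 0.03]
    - [0, 0, 0.03]
    - [0, 0, 0.03]
  yaw: [0, 0, 0, 0, 0, 0, 0, 0]

```text
clock: 5.52
eef_pos: [671.0, 184.1, 54.9]
eef_rot: [-3.141, 0.0, 0.805]
wrist_force: [-0.9, -0.6, -2.5]
finger_gap: 49.7
finger_force: 30.0
```

Run:
```python
from h import *
for i in range(4):
    s=telemetry.read_state(); print(s['wrist_force'],s['moment'],s['finger_gap']); eyes.camera('wrist')
```

```text
[-0.91452963 -0.55945672 -2.48447793] [ 0.01114214 -0.05156915 -0.00154581] 49.71958385001404
[-0.95874924 -0.85231865 -1.36638236] [ 0.02340351 -0.03542528 -0.00916994] 50.21056023381391
[-0.14009075 -0.01908486 -2.69990104] [-0.04420788 -0.04426887 -0.02566418] 49.71647510837993
[-0.40197002  0.45327451 -1.90874814] [-0.07864627 -0.09801498  0.00376257] 49.39257546643588
```

About 2 N, so A is light. I'll set it back down, release it and rise.

play_rows:
  translation:
    - [0, 0, -0.008]
    - [0, 0, -0.016]
    - [0, 0, -0.022]
    - [0, 0, -0.026]
    - [0, 0, -0.028]
    - [0, 0, -0.029]
    - [0, 0, -0.03]
    - [0, 0, -0.03]
    - [0, 0, -0.03]
  yaw: [0, 0, 0, 0, 0, 0, 0, 0, 0]

```text
clock: 6.85
eef_pos: [671.1, 184.1, 25.2]
eef_rot: [3.142, -0.0, 0.805]
wrist_force: [-0.4, -0.5, -1.5]
finger_gap: 49.7
finger_force: 30.0
```

play_rows:
  translation:
    - [0, 0, 0]
    - [0, 0, 0]
    - [0, 0, 0]
    - [0, 0, 0]
    - [0, 0, 0]
    - [0, 0, 0.02]
    - [0, 0, 0.06]
    - [0, 0, 0.11]
    - [0, 0, 0.12]
    - [0, 0, 0.12]
  yaw: [0, 0, 0, 0, 0, 0, 0, 0, 0, 0]
  hand: 1

```text
clock: 8.1
eef_pos: [671.2, 184.2, 146.2]
eef_rot: [3.141, -0.001, 0.805]
wrist_force: [0.2, 0.9, -0.6]
finger_gap: 93.5
finger_force: 0.0
```

play_rows:
  translation:
    - [-0.025, 0.025, 0]
    - [-0.055, 0.055, 0]
    - [-0.082, 0.081, 0]
    - [-0.082, 0.081, 0]
    - [-0.082, 0.081, -0.03]
    - [-0.082, 0.081, -0.07]
    - [-0.082, 0.081, -0.1]
    - [-0.082, 0.081, -0.115]
    - [-0.082, 0.081, -0.12]
    - [-0.082, 0.081, -0.12]
  yaw: [-0.02, -0.05, -0.065, -0.065, -0.065, -0.065, -0.065, -0.065, -0.065, -0.065]

```text
clock: 9.35
eef_pos: [589.5, 265.1, 25.7]
eef_rot: [3.141, -0.001, 0.74]
wrist_force: [0.5, -0.5, 0.2]
finger_gap: 94.2
finger_force: 0.0
```

play_rows:
  translation:
    - [0, 0, 0]
    - [0, 0, 0]
    - [0, 0, 0]
    - [0, 0, 0]
    - [0, 0, 0]
    - [0, 0, 0]
    - [0, 0, 0]
  yaw: [0, 0, 0, 0, 0, 0, 0]
  hand: 0.4
  force: 30

```text
clock: 10.22
eef_pos: [588.9, 265.4, 25.2]
eef_rot: [-3.141, -0.0, 0.74]
wrist_force: [-3.0, 2.0, 2.3]
finger_gap: 49.9
finger_force: 30.0
```

play_rows:
  translation:
    - [0, 0, 0.006]
    - [0, 0, 0.015]
    - [0, 0, 0.025]
    - [0, 0, 0.03]
    - [0, 0, 0.03]
    - [0, 0, 0.03]
    - [0, 0, 0.03]
    - [0, 0, 0.03]
  yaw: [0, 0, 0, 0, 0, 0, 0, 0]

```text
clock: 11.22
eef_pos: [589.0, 265.1, 54.9]
eef_rot: [-3.141, 0.0, 0.74]
wrist_force: [-0.1, 0.3, -5.2]
finger_gap: 49.8
finger_force: 30.0
```

Run:
```python
from h import *
for i in range(4):
    s=telemetry.read_state(); print(s['wrist_force'],s['moment'],s['finger_gap']); eyes.camera('wrist')
```

```text
[-0.14826068  0.33608941 -5.2444904 ] [ 0.00360947  0.00239643 -0.0015672 ] 49.80137288519351
[ 7.24560550e-01  4.01692064e-03 -6.69636101e+00] [-0.03976218 -0.0035837  -0.02771142] 49.98542795426062
[ 0.11038059  0.32443259 -6.78171118] [-0.00986562  0.00714107  0.01753262] 49.66452977841846
[ 0.00910751 -0.69541594 -4.88933346] [-0.03737999  0.02870658 -0.0230465 ] 49.517313118111254
```

About 5.9 N, so B is the heavy one. I'll carry it to the tray at about (441, 90), yaw 2.287.

play_rows:
  translation:
    - [0, 0, 0.02]
    - [0, 0, 0.05]
    - [-0.005, -0.006, 0.08]
    - [-0.02, -0.023, 0.1]
    - [-0.035, -0.041, 0.1]
    - [-0.05, -0.059, 0.1]
    - [-0.068, -0.08, 0.1]
    - [-0.086, -0.101, 0.1]
    - [-0.104, -0.122, 0.1]
    - [-0.122, -0.144, 0.1]
    - [-0.138, -0.163, 0.1]
    - [-0.147, -0.174, 0.1]
  yaw: [0, 0, 0.05, 0.15, 0.3, 0.45, 0.6, 0.76, 0.92, 1.08, 1.24, 1.4]

```text
clock: 12.92
eef_pos: [441.8, 90.4, 156.8]
eef_rot: [3.14, 0.001, 2.145]
wrist_force: [-0.6, -0.1, -5.4]
finger_gap: 49.8
finger_force: 30.0
```

play_rows:
  translation:
    - [0, 0, 0]
    - [0, 0, 0]
    - [0, 0, 0]
    - [0, 0, 0]
  yaw: [0.1, 0.147, 0.147, 0.147]

```text
clock: 13.42
eef_pos: [442.2, 91.2, 155.8]
eef_rot: [3.141, 0.001, 2.286]
wrist_force: [-0.4, 0.6, -7.5]
finger_gap: 49.6
finger_force: 30.0
```

Run:
```python
from h import *
c,s=wrist('w2.png');print(s['eef_pos'],s['eef_rot'],s['wrist_force'],s['finger_gap'])
snap('scene','s2.png')
a=cv2.imread('pics/w2.png');b=cv2.imread('pics/s2.png');cv2.imwrite('pics/w2b.png',cv2.resize(np.vstack([a[:,:],]),(800,600)))
```

```text
[442.22428994  91.17251902 155.84719073] [3.14075617e+00 5.76248716e-04 2.28573867e+00] [-0.37587481  0.56738279 -7.48729415] 49.60725008367135
```

View pics/w2b.png

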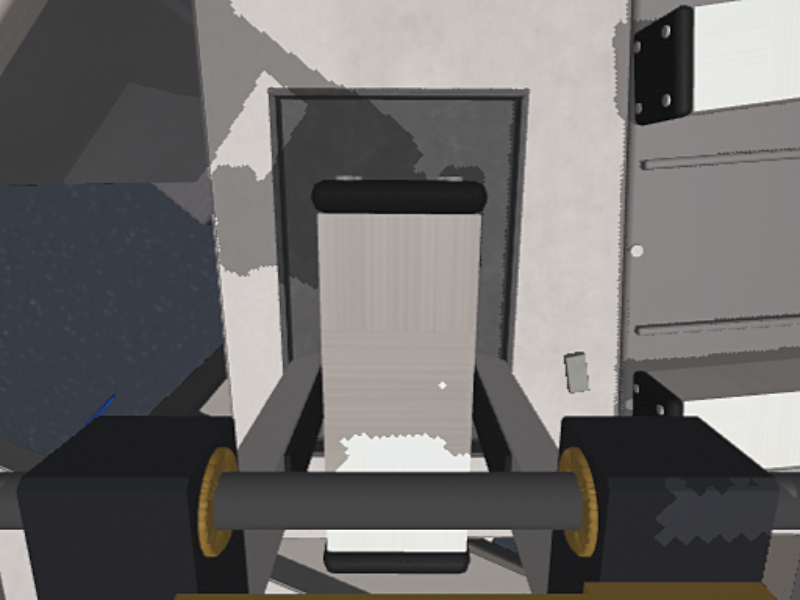

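The bar (320–480, 180–570) hangs centred over the tray and parallel to it (rim 270–527 at the far end). I'll lower it, slowly at the end.

play_rows:
  translation:
    - [0, 0, -0.03]
    - [0, 0, -0.07]
    - [0, 0, -0.1]
    - [0, 0, -0.118]
    - [0, 0, -0.126]
    - [0, 0, -0.13]
    - [0, 0, -0.133]
    - [0, 0, -0.135]
    - [0, 0, -0.136]
    - [0, 0, -0.137]
    - [0, 0, -0.1375]
    - [0, 0, -0.1375]
  yaw: [0, 0, 0, 0, 0, 0, 0, 0, 0, 0, 0, 0]

```text
clock: 15.02
eef_pos: [442.1, 91.1, 17.6]
eef_rot: [-3.142, -0.0, 2.287]
wrist_force: [-0.1, 0.9, -5.0]
finger_gap: 49.9
finger_force: 30.0
```

play_rows:
  translation:
    - [0, 0, 0]
    - [0, 0, 0]
    - [0, 0, 0]
  yaw: [0, 0, 0]

```text
clock: 15.4
eef_pos: [442.1, 91.1, 17.7]
eef_rot: [3.142, -0.0, 2.287]
wrist_force: [0.1, 0.2, -6.0]
finger_gap: 49.7
finger_force: 30.0
```

Not quite touching yet, so I'll ease down further.

play_rows:
  translation:
    - [0, 0, -0.0003]
    - [0, 0, -0.0006]
    - [0, 0, -0.0009]
    - [0, 0, -0.0012]
    - [0, 0, -0.0012]
    - [0, 0, -0.0012]
  yaw: [0, 0, 0, 0, 0, 0]

```text
clock: 16.15
eef_pos: [442.2, 91.1, 17.4]
eef_rot: [3.141, 0.0, 2.287]
wrist_force: [-8.6, -1.9, 14.0]
finger_gap: 50.2
finger_force: 30.0
```

Contact: the bar is resting on the floor. Release and rise.

play_rows:
  translation:
    - [0, 0, 0.0005]
    - [0, 0, 0.0005]
    - [0, 0, 0.0005]
  yaw: [0, 0, 0]

```text
clock: 16.52
eef_pos: [442.1, 91.1, 17.4]
eef_rot: [3.141, 0.0, 2.287]
wrist_force: [-5.2, -1.5, 7.6]
finger_gap: 49.7
finger_force: 30.0
```

play_rows:
  translation:
    - [0, 0, 0]
    - [0, 0, 0]
    - [0, 0, 0]
    - [0, 0, 0]
    - [0, 0, 0]
    - [0, 0, 0.02]
    - [0, 0, 0.06]
    - [0, 0, 0.11]
    - [0, 0, 0.16]
    - [0, 0, 0.2]
    - [0, 0, 0.22]
    - [0, 0, 0.22]
  yaw: [0, 0, 0, 0, 0, 0, 0, 0, 0, 0, 0, 0]
  hand: 0.9

```text
clock: 18.02
eef_pos: [442.5, 91.2, 237.9]
eef_rot: [3.14, 0.001, 2.287]
wrist_force: [0.8, 0.4, -0.3]
finger_gap: 84.6
finger_force: 0.0
```

Run:
```python
from h import *
c,s=wrist('w3.png');print(s['eef_pos'],s['wrist_force'],s['finger_gap'])
snap('scene','s3.png')
a=cv2.imread('pics/s3.png')[130:384,120:400];cv2.imwrite('pics/s3b.png',cv2.resize(a,(660,599),interpolation=cv2.INTER_CUBIC))
```

```text
[442.50850632  91.2002646  237.87126467] [ 0.77491048  0.40954471 -0.31965844] 84.59516982745453
```

View pics/s3b.png

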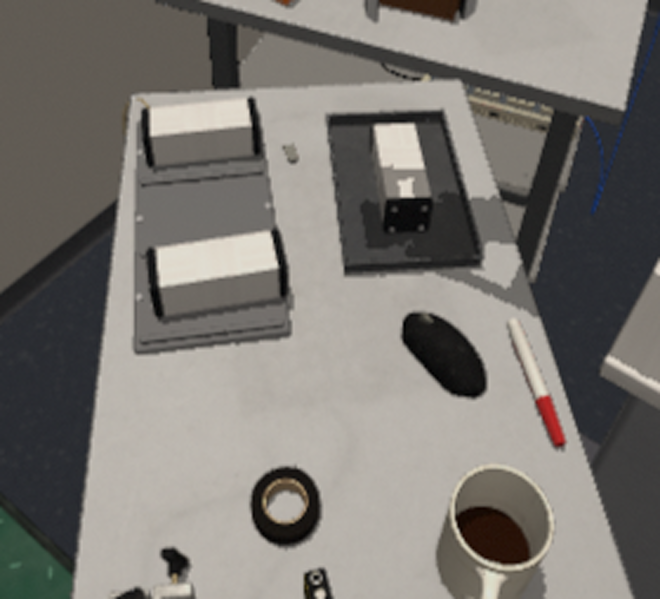

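View pics/w3.png

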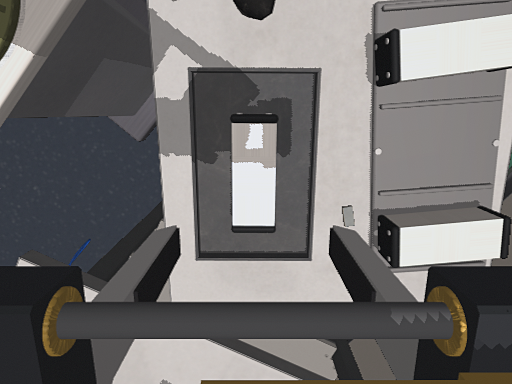

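The heavy bar lies flat, centred and lengthwise in the tray (wrist view 232–277, 114–232). The other two lie flat in the rack, the mouse and tape haven't moved, and the gripper is clear.

```bash
python3 -c "
from cell import manip
print(manip.sign_off())"
```

```text
the job is handed in; nothing more can be done
None
```

I found the heavy bar (about 0.6 kg, in the rack's middle bay) and laid it flat and lengthwise in the tray; the other two lie flat in the rack, the mouse and tape were not touched, and the job is handed in at about 18 s on the robot's clock.

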